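Unlock the shop's cash box and hold the sprung lock open

ROBOT

A 7-joint arm with a two-finger parallel gripper is mounted at the origin on a cart in front of the work surface, level with it; the furniture and walls round the work are solid. World frame = base frame: x ahead of the robot, y to its left, z up, the work surface at z = 0. Lengths are in m, angles in degrees, forces in N, time in s.
With the tool pointing down it reaches from about 0.4 to 0.9 m from the base axis. Payload 5.6 kg.
Tool frame: the origin (TCP) lies at the very end of the fingers, on their centre line; the grasp point (between the pads) lies 19 mm behind it; z points along the fingers, y is the line along which they close (so a half turn about z gives the same grasp; the last joint's range is limited). The gripper opens to 92 mm and grips with 3 to 60 N. Pads are 20 mm wide; open, the fingers measure 128 mm over their backs; the gripper's body (75 mm by 189 mm) begins 69 mm behind the grasp point.
Start: joints at [72.823, 26.786, -0.665, 91.828, 0.344, 61.387, -3.226], TCP at [0.165, -0.629, 0.215] pointing down, gripper open.
Joint ranges: [-144.91, 144.91], [-17.63, 115.5], [-89.93, 88.59], [15.96, 139.68], [-74.01, 254.01], [8.47, 105.57], [-167.45, 167.45]. Speed limits (degrees/s): [147.25, 147.25, 180, 180, 180, 180, 180].

INTERFACE

Orientations are given as [roll, pitch, yaw] about the fixed x, y, z axes, in that order (R = Rz(yaw) Ry(pitch) Rx(roll)).
In Python, from station import bot gives the robot as it stands.
- The arm moves only by the tool jog_arm, never from a script. Its argument "plan" is a list of rows, each an object of numbers: "hand": the finger opening in mm, from 0 to 91.9; "x", "y", "z": the shift along the tool's x, y, z in mm; "rx", "ry", "rz": the turn, a rotation vector about the tool's x, y, z in degrees. A call has 1 to 5 rows; each row shifts and turns the commanded pose from where the row before left it, along the tool's axes as they then stand; what a row does not reach is not made up. A row lasts 1/12 s, in which the tool goes at most 41.7 mm and 7.16 degrees, less where a joint would pass 70% of its speed; a pose out of reach is approached as far as the arm can. A call with a gripper value outside its range is refused whole. The fingers move at their own pace and stop on an object; "force" is the grip in N (left out, the last holds). Time passes only in rows, so rows that do not move let the fingers close. It gives the time, the measured TCP pose, the force, the opening and the grip force at its end, in the units of the state.
- bot.observe(): the state, without advancing time (a new reading comes with each control period).
- bot.capture(name): name is "scene" or "top" or "wrist"; returns (picture, depth): 480x640x3 uint8, blue, green, red; 480x640 float32, m along the optical axis (not along the pixel's ray), 0 where there is no reading.
- bot.calibration(name): a dict with "fx", "fy", "cx", "cy" (pixels), "distortion" ([k1, k2, p1, p2, k3] as OpenCV has them; the pictures are not rectified), "extrinsics" (4x4, takes a point from world to camera coordinates); the wrist camera has in their place "tool_from_camera" (4x4, takes a point from camera to tool coordinates, whose origin is the TCP and whose axes are the flange's). Camera axes: x right, y up, looking along -z (the intrinsics and any distortion apply to the point x, -y, -z); pixel columns grow to the right and rows downward; lengths in m; the calibration is good to about 2 mm. A picture is of the moment at which its call begins: read the wrist's pose just before it. calibration takes no time and is no camera call.
- bot.job_done(): hands the job in; it is judged then, once.
The state is a dict: "clock": time; "joint_pos": joint angles; "joint_velocities": joint speeds; "effort": joint torques, N m; "tcp_pos": TCP position; "tool_rot": TCP orientation; "wrist_force": force on the tool from outside, world axes, zero at the start; "moment": the same for the moment, N m; "width": finger opening in m; "gripper_force": force on a finger pad.
Only numpy, scipy, OpenCV 4.12 (cv2) and the standard library are available. Lean on these libraries where they do the work, as an engineer would, in place of code of your own. Each camera call takes 0.05 s, during which the arm holds its last target. There are 200 camera calls.

TASK

Take the till key, the one with the round bow, out of the wooden key block and push it fully home in the lock on the front of the grey cash box; the pins are stiff, so jiggle it a little if it sticks. Then turn it clockwise a quarter turn, as far as it goes, so that the latch lets the lid spring up, and finish while still gripping the key and holding it turned against its spring, so that I can lift the lid. Leave the other two keys standing in the block and do not shift the things lying around.

Things in the scene. Friction and masses are not known exactly. Their poses are not given: they have to be found in the camera images.
- round_key: Till key: round flat black bow 28 mm across, 9 mm thick, its faces 4 to 31 mm above the origin; steel blade 12 x 4 mm, 22 mm long, its tip tapered to 7 x 1.6 mm. 30 g. Starts upright in the block. Origin: on its axis, underside of the shoulder (19 x 8.5 x 4.5 mm) between blade and bow. z up through the bow; x along the blade's 12 mm width; y through the thickness. Works either way round.
- square_key: Another shop key, to be left in the block: square black bow 27 x 27 mm, 9 mm thick; blade 15 mm wide, too wide for the cash box lock. Same frame as the round key; top of its bow 30.5 mm above the origin.
- bar_key: Another shop key, to be left in the block: low wide black bow 38 mm wide, 17 mm high, 9 mm thick; blade 15 mm wide, too wide for the lock. Same frame as the round key; top of its bow 20.5 mm above the origin.
- key_block: Fixed wooden block 44 (x) x 156 (y) x 30 (z) mm; three slots 16.2 x 5.4 mm, 26 mm deep, in a row along its y, 50 mm apart. The keys stand in them in any order, bow widths along y, shoulders on the block's top (z = 30 mm); 12 mm or more free between bows, nothing before or behind them. Origin: centre of the underside.
- cash_box: Fixed grey steel cash box 180 (x) x 220 (y) x 83 mm high to the top of its sill; the lid behind the sill is 4 mm higher, with a handle up to 14 mm over it. Front (sill with the lock) towards its -x. Origin: centre of the underside. Lock axis at x = -64 mm, y = 0.
- keyway (a point): Centre of the keyway's mouth in the face of the lock plug (28 mm across, in a steel ring), 86 mm above the table. Keyway 13.2 mm (x) by 5.2 mm (y), 25 mm deep straight down, mouth bevelled 1.6 mm wider on each side. Key home: its shoulder rests on this face, round_key origin at this point. z up; x points to the lid when locked. Turns with the plug.
- lock_plug (a joint): Turn of the plug, rad: 0 locked, grows clockwise from above to a stop at 1.4; the lid is freed at about 1.0. Return spring 0.05 N m at 0, 0.13 at 1.4. The key has some 0.15 rad of play: turn it 1.5 rad or a little more. Three sticky sprung pins bear on the blade from 6 mm down; pushed straight it stops on them at up to 15 N, turned to and fro 0.07 rad while pressed it passes at about 5 N.
- cash_lid (a joint): Opening of the cash box lid, rad, about its rear edge: 0 shut; latched it stays under 0.01; freed, its springs lift it to about 0.17 (front edge 20 mm up), where it stays.
- lid_edge (a point): Middle of the lid's front edge, on top.
- counter_bell: Bystander: round chrome counter bell, 80 mm across, 70 mm high. Origin: centre of the underside.
- ring_box: Bystander: dark velvet ring box 50 x 50 x 42 mm. Origin: centre of the underside.
- note_pad: Bystander: note pad 63 x 63 x 27 mm. Origin: centre of the underside.

How it is judged (in metres and radians):
On the way, in this order (a step that is already met when the one before it is completed fails the run):
1. the round key is drawn up out of the block, the other two left in (z of round_key in the frame of key_block above 0.054 m and distance of each of square_key, bar_key from where it was at the start of the episode below 0.012 m), for 0.1 s.
2. the round key is fully home in the keyway (shoulder within 2.5 mm of the lock face) (horizontal distance between round_key and keyway below 0.003 m and z of round_key in the frame of keyway below 0.0025 m and angle between the z axis of round_key and the z axis of keyway, either way round below 0.12 rad and angle between the x axis of round_key and the x axis of keyway, either way round below 0.35 rad), for 0.1 s.
3. the key has turned the plug past 1.2 rad and the lid has sprung up (horizontal distance between round_key and keyway below 0.003 m and z of round_key in the frame of keyway below 0.004 m and angle between the z axis of round_key and the z axis of keyway, either way round below 0.12 rad and angle between the x axis of round_key and the x axis of keyway, either way round below 0.35 rad and value of joint lock_plug above 1.2 rad and value of joint cash_lid above 0.06 rad and contact force between the fingers and round_key above 2 N), for 0.2 s.
At the end, for the whole second after the job is handed in: Round key home in the lock (within 4 mm of the face, 3 mm sideways, upright) and gripped with over 2 N; plug held turned past 1.2 rad (stop 1.4); lid sprung up over 0.06 rad; the other keys within 12 mm and the bystanders within 30 mm of where they stood (all of step 3 and distance of each of square_key, bar_key from where it was at the start of the episode below 0.012 m and distance of each of counter_bell, ring_box, note_pad from where it was at the start of the episode below 0.03 m); the arm keeps its last pose, push and grip.
It fails at once if another key is pulled out of the block (distance of any of square_key, bar_key from where it was at the start of the episode above 0.02 m).
It also fails if it takes over 45 s, if anything falls off the work surface, if the arm or the gripper's body presses on something with over 40 N, if the wrist force passes 120 N, or if a joint passes its speed limit or range.

## Working session

There is one attempt and no reset: what is moved stays moved. The work goes in short steps, Python scripts to look and compute and a tool call to move; the robot and the scene stay as the last step left them, time stands still between calls to the robot, and variables do not carry over. Pictures are saved under pics/ and viewed, at most 10 in all, crops included, and the job is handed in when it is done.

Besides the shell and the picture viewer there is one more tool, called after "Emit:" in YAML: its name, and indented under it one key for each argument. jog_arm: Moves the arm, as the interface text tells. Its arguments: {"type":"object","properties":{"plan":{"type":"array","items":{"type":"object","properties":{"hand":{"type":"number"},"x":{"type":"number"},"y":{"type":"number"},"z":{"type":"number"},"rx":{"type":"number"},"ry":{"type":"number"},"rz":{"type":"number"}}}},"force":{"type":"number"}},"required":["plan"]}

```bash
ls; mkdir -p pics; cat > h.py <<'E'
import numpy as np, cv2
from scipy.spatial.transform import Rotation as R
from station import bot
def T_tool():
    s=bot.observe(); T=np.eye(4); T[:3,:3]=R.from_euler('xyz',s['tool_rot'],degrees=True).as_matrix(); T[:3,3]=s['tcp_pos']; return T
def cam(name,T=None):
    c=bot.calibration(name)
    K=np.array([[c['fx'],0,c['cx']],[0,c['fy'],c['cy']],[0,0,1.]]); D=np.array(c['distortion'],float)
    if 'extrinsics' in c: W=np.linalg.inv(np.array(c['extrinsics']))
    else: W=(T_tool() if T is None else T)@np.array(c['tool_from_camera'])
    return K,D,W
def ray(px,K,D,W):
    p=cv2.undistortPoints(np.array(px,float).reshape(-1,1,2),K,D)[:,0]
    d=np.c_[p[:,0],-p[:,1],-np.ones(len(p))]
    return W[:3,3],d@W[:3,:3].T
def at_z(px,z,C):
    o,d=ray(px,*C); return o+d*((z-o[2])/d[:,2])[:,None]
def at_depth(px,dep,C):
    o,d=ray(px,*C); return o+d*np.array([dep[int(round(v)),int(round(u))] for u,v in px])[:,None]
E
python3 - <<'E'
from h import *
s=bot.observe(); print(s)
for n in ['top','scene']:
    p,d=bot.capture(n); cv2.imwrite(f'pics/{n}0.png',p); np.save(f'{n}0.npy',d)
    K,D,W=cam(n); print(n,K[0,0],D,W.round(3))
print(bot.calibration('wrist'))
E
```

```text
pics
{'clock': 0.0, 'joint_pos': array([72.82197962, 26.8361996 , -0.6650098 , 91.88111975,  0.34507237,
       61.38628473, -3.22472643]), 'joint_velocities': array([-0.01423381, -0.00025067, -0.05503613,  0.04478409, -0.06734203,
       -0.018336  , -0.06756526]), 'effort': array([-9.96024282e-04, -5.20575535e+01, -1.28299845e-02, -2.43746281e+01,
       -5.65499871e-02,  1.72836607e-02,  1.52189782e-04]), 'tcp_pos': array([ 0.16487807, -0.62813397,  0.21363666]), 'tool_rot': array([-1.79898679e+02,  8.13900148e-03,  1.47124876e+01]), 'wrist_force': array([-0.94130054, -0.6992347 ,  0.05122929]), 'moment': array([-0.00173803,  0.03137235,  0.01535826]), 'gripper_force': 0.0, 'width': 0.09190851001766644}
top 587.8037738850865 [-0.01627975  0.          0.          0.          0.        ] [[-0.026  0.981 -0.19   0.319]
 [-1.    -0.027 -0.003 -0.251]
 [-0.008  0.19   0.982  1.177]
 [ 0.     0.     0.     1.   ]]
scene 569.8244388112013 [0.05001628 0.         0.         0.         0.        ] [[-0.793  0.258 -0.551 -0.176]
 [-0.609 -0.348  0.713  0.636]
 [-0.008  0.901  0.434  0.613]
 [ 0.     0.     0.     1.   ]]
{'fx': 429.73748731189517, 'fy': 429.73748731189517, 'cx': 322.59899779935665, 'cy': 246.5911606220561, 'distortion': array([-0.07914478,  0.        ,  0.        ,  0.        ,  0.        ]), 'tool_from_camera': array([[ 9.63269838e-04,  9.66514283e-01,  2.56611016e-01,
         7.28436873e-02],
       [ 9.99999533e-01, -9.50446646e-04, -1.73995376e-04,
         1.15398282e-03],
       [ 7.57260637e-05,  2.56611064e-01, -9.66514747e-01,
        -1.69782350e-01],
       [ 0.00000000e+00,  0.00000000e+00,  0.00000000e+00,
         1.00000000e+00]])}
```

View pics/top0.png

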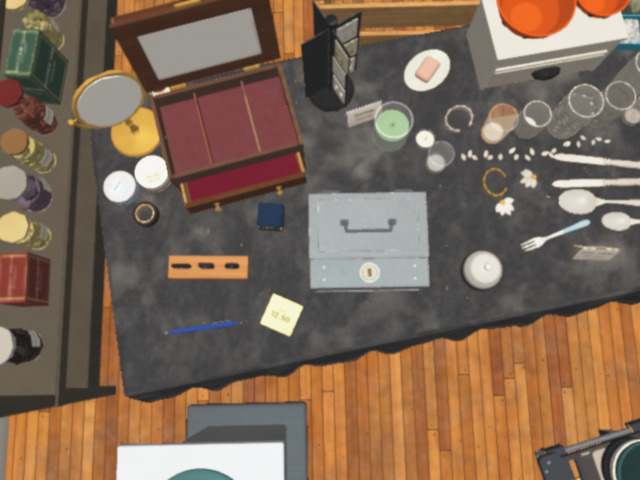

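View pics/scene0.png

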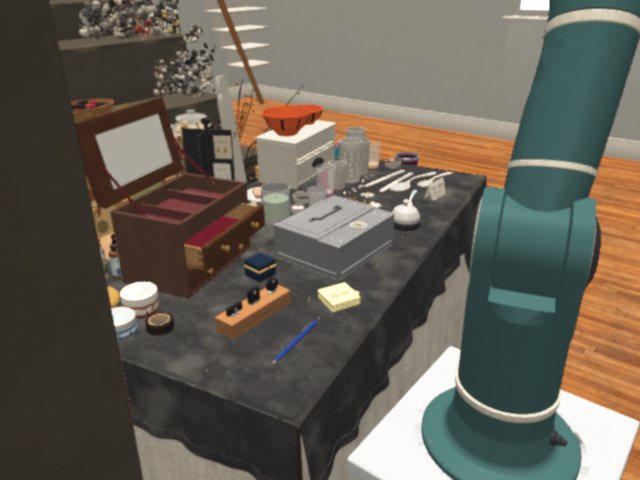

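```bash
python3 - <<'E'
from h import *
C=cam('top'); d=np.load('top0.npy')
px=[(181,266),(207,266),(233,266),(168,267),(248,267)]
print(at_z(px[:3],0.055,C).round(4)); print(at_z(px[3:],.03,C).round(4))
print('lock',at_z([(370,272),(310,273),(429,272)],0.086,C).round(4))
C2=cam('scene');print(at_z([(232,309),(253,295),(271,284)],0.055,C2).round(4)); print(at_z([(359,225)],.086,C2).round(4))
p=cv2.imread('pics/scene0.png')[265:345,205:305]; q=cv2.imread('pics/top0.png')[240:295,155:260]
a=cv2.resize(p,(600,480),interpolation=3); cv2.imwrite('pics/c1.png',a)
print(at_depth([(270,215),(282,315),(482,268),(370,225)],d,C).round(3))
E
```

```text
[[ 0.4869  0.0287  0.055 ]
 [ 0.4855 -0.0217  0.055 ]
 [ 0.4842 -0.0719  0.055 ]]
[[ 0.4893  0.0606  0.03  ]
 [ 0.4851 -0.0975  0.03  ]]
lock [[ 0.4615 -0.333   0.086 ]
 [ 0.4626 -0.221   0.086 ]
 [ 0.4585 -0.4431  0.086 ]]
[[ 0.477   0.0483  0.055 ]
 [ 0.4798 -0.0089  0.055 ]
 [ 0.4799 -0.0591  0.055 ]]
[[ 0.4595 -0.3308  0.086 ]]
[[ 0.586 -0.143  0.043]
 [ 0.39  -0.162  0.018]
 [ 0.467 -0.551  0.055]
 [ 0.55  -0.336  0.089]]
```

View pics/c1.png

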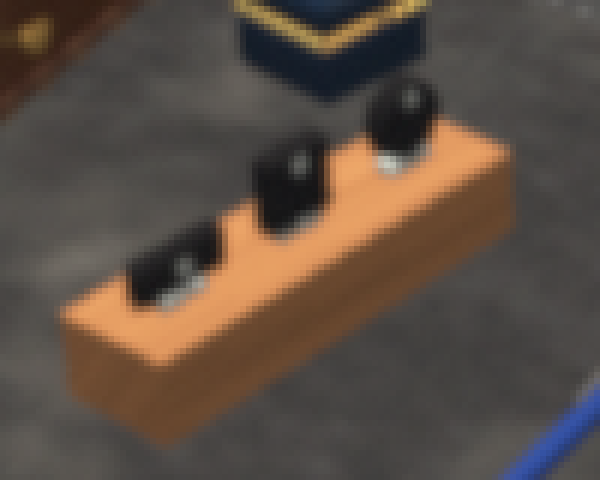

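The round key is the right-hand (−y) one. It stands near (0.484, −0.072); the lock is near (0.461, −0.332).

```bash
cat >> h.py <<'E'
def plan(target,yaw,n):
    s=bot.observe(); p=np.array(s['tcp_pos'],float); y0=s['tool_rot'][2]; dy=(yaw-y0+180)%360-180; d=(np.array(target)-p)/n
    for i in range(n):
        a=np.radians(y0+dy*i/n); c,sn=np.cos(a),np.sin(a)
        print(i,(1e3*np.array([d[0]*c+d[1]*sn,d[0]*sn-d[1]*c,-d[2]])).round(1),'rz',round(-dy/n,2))
E
python3 -c "
from h import *
plan([.484,-.072,.165],88.7,16)"
```

```text
0 [ 28.1 -28.6   3. ] rz -4.62
1 [ 30.3 -26.2   3. ] rz -4.62
2 [ 32.3 -23.7   3. ] rz -4.62
3 [ 34.1 -21.    3. ] rz -4.62
4 [ 35.7 -18.2   3. ] rz -4.62
5 [ 37.1 -15.2   3. ] rz -4.62
6 [ 38.2 -12.2   3. ] rz -4.62
7 [39.  -9.1  3. ] rz -4.62
8 [39.6 -5.9  3. ] rz -4.62
9 [40.  -2.7  3. ] rz -4.62
10 [40.1  0.6  3. ] rz -4.62
11 [39.9  3.8  3. ] rz -4.62
12 [39.5  7.   3. ] rz -4.62
13 [38.8 10.2  3. ] rz -4.62
14 [37.8 13.2  3. ] rz -4.62
15 [36.6 16.3  3. ] rz -4.62
```

Emit:
jog_arm:
  plan:
    - {"x":28,"y":-28.6,"z":3,"rz":-4.6}
    - {"x":30,"y":-26,"z":3,"rz":-4.6}
    - {"x":32,"y":-24,"z":3,"rz":-4.6}
    - {"x":34,"y":-21,"z":3,"rz":-4.6}
    - {"x":36,"y":-18,"z":3,"rz":-4.6}

```text
schema error: expected keys hand, x, y, z, rx, ry, rz
```

Emit:
jog_arm:
  plan:
    - {"x":37,"y":-15,"z":3,"rz":-4.6}
    - {"x":38,"y":-12,"z":3,"rz":-4.6}
    - {"x":39,"y":-9,"z":3,"rz":-4.6}
    - {"x":40,"y":-6,"z":3,"rz":-4.6}
    - {"x":40,"y":-3,"z":3,"rz":-4.6}

```text
schema error: expected keys hand, x, y, z, rx, ry, rz
```

Emit:
jog_arm:
  plan:
    - {"x":40,"y":1,"z":3,"rz":-4.6}
    - {"x":40,"y":4,"z":3,"rz":-4.6}
    - {"x":39,"y":7,"z":3,"rz":-4.6}
    - {"x":39,"y":10,"z":3,"rz":-4.6}
    - {"x":38,"y":13,"z":3,"rz":-4.6}

```text
schema error: expected keys hand, x, y, z, rx, ry, rz
```

Emit:
jog_arm:
  plan:
    - {"x":36,"y":16,"z":3,"rz":-4.7}
    - {"hand":60}
    - {}

```text
schema error: expected keys hand, x, y, z, rx, ry, rz
```

```bash
python3 - <<'E'
from h import *
s=bot.observe(); print(s['clock'],s['tcp_pos'],s['tool_rot'],s['wrist_force'],s['width'])
T=T_tool(); np.save('T1.npy',T)
p,d=bot.capture('wrist'); cv2.imwrite('pics/w1.png',p); np.save('w1.npy',d)
E
```

```text
0.1 [ 0.16488204 -0.62820382  0.21375273] [-1.79910134e+02  6.45212386e-03  1.47069311e+01] [-0.09378689  0.4916833  -0.53394261] 0.09231737510454517
```

View pics/w1.png

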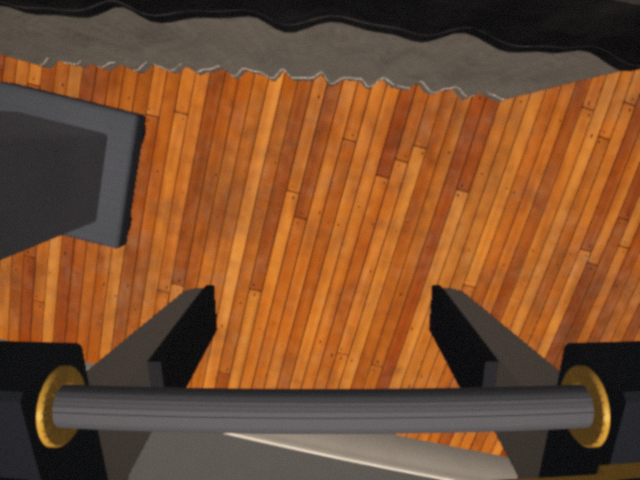

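All the moves were refused because every key has to be given. The arm is still at its start, so the picture shows only floor.

Emit:
jog_arm:
  plan:
    - {"hand":91,"x":28,"y":-28.6,"z":3,"rx":0,"ry":0,"rz":-4.6}
    - {"hand":91,"x":30,"y":-26,"z":3,"rx":0,"ry":0,"rz":-4.6}
    - {"hand":91,"x":32,"y":-24,"z":3,"rx":0,"ry":0,"rz":-4.6}
    - {"hand":91,"x":34,"y":-21,"z":3,"rx":0,"ry":0,"rz":-4.6}
    - {"hand":91,"x":36,"y":-18,"z":3,"rx":0,"ry":0,"rz":-4.6}

```text
clock: 0.57
tcp_pos: [0.2646, -0.4533, 0.1993]
tool_rot: [-180.0, 0.0, 37.9]
wrist_force: [1.4, 0.5, 0.1]
width: 0.091
gripper_force: 0.0
```

Emit:
jog_arm:
  plan:
    - {"hand":91,"x":37,"y":-15,"z":3,"rx":0,"ry":0,"rz":-4.6}
    - {"hand":91,"x":38,"y":-12,"z":3,"rx":0,"ry":0,"rz":-4.6}
    - {"hand":91,"x":39,"y":-9,"z":3,"rx":0,"ry":0,"rz":-4.6}
    - {"hand":91,"x":40,"y":-6,"z":3,"rx":0,"ry":0,"rz":-4.6}
    - {"hand":91,"x":40,"y":-3,"z":3,"rx":0,"ry":0,"rz":-4.6}

```text
clock: 0.98
tcp_pos: [0.365, -0.2799, 0.1845]
tool_rot: [180.0, 0.0, 60.9]
wrist_force: [0.5, 0.0, -0.0]
width: 0.0912
gripper_force: 0.0
```

Emit:
jog_arm:
  plan:
    - {"hand":91,"x":40,"y":1,"z":3,"rx":0,"ry":0,"rz":-4.6}
    - {"hand":91,"x":40,"y":4,"z":3,"rx":0,"ry":0,"rz":-4.6}
    - {"hand":91,"x":39,"y":7,"z":3,"rx":0,"ry":0,"rz":-4.6}
    - {"hand":91,"x":39,"y":10,"z":3,"rx":0,"ry":0,"rz":-4.6}
    - {"hand":91,"x":38,"y":13,"z":3,"rx":0,"ry":0,"rz":-4.6}

```text
clock: 1.4
tcp_pos: [0.4658, -0.1069, 0.1696]
tool_rot: [180.0, 0.0, 83.9]
wrist_force: [1.0, -0.8, -0.1]
width: 0.0913
gripper_force: 0.0
```

Emit:
jog_arm:
  plan:
    - {"hand":60,"x":36,"y":16,"z":3,"rx":0,"ry":0,"rz":-4.7}
    - {"hand":60,"x":0,"y":0,"z":0,"rx":0,"ry":0,"rz":0}
    - {"hand":60,"x":0,"y":0,"z":0,"rx":0,"ry":0,"rz":0}

```text
clock: 1.65
tcp_pos: [0.4855, -0.0722, 0.1662]
tool_rot: [-180.0, -0.1, 88.7]
wrist_force: [-0.3, -0.4, -0.6]
width: 0.0726
gripper_force: 0.0
```

```bash
python3 - <<'E'
from h import *
s=bot.observe(); print(s['clock'],s['tcp_pos'],s['tool_rot'],s['wrist_force'],s['width'])
T=T_tool(); np.save('T1.npy',T)
p,d=bot.capture('wrist'); cv2.imwrite('pics/w2.png',p); np.save('w2.npy',d)
E
```

```text
1.65 [ 0.48552628 -0.0721701   0.16623688] [-1.79967412e+02 -6.38225622e-02  8.86709534e+01] [-0.32006072 -0.38129165 -0.61165904] 0.07264406772001565
```

View pics/w2.png

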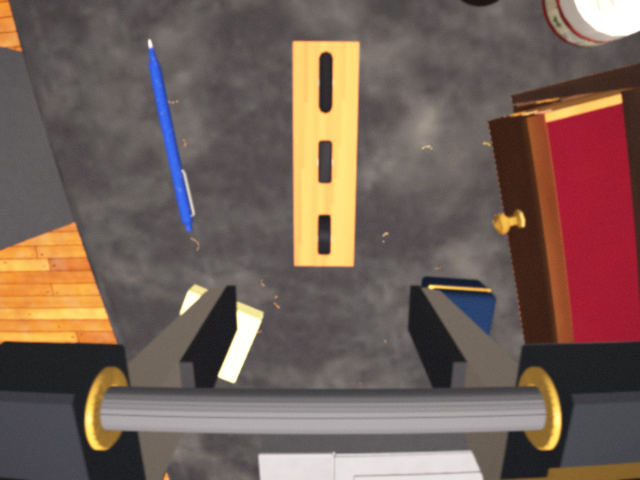

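```bash
python3 - <<'E'
from h import *
C=cam('wrist',np.load('T1.npy'))
c=at_z([(293,41),(360,41),(293.5,267),(355.5,267)],.03,C); print(c.round(4), c.mean(0).round(4))
top=(c[0]+c[1])/2; bot_=(c[2]+c[3])/2; u=(top-bot_)/np.linalg.norm(top-bot_); print('len',np.linalg.norm(top-bot_),'ang',np.degrees(np.arctan2(u[1],u[0])))
print('round by block',(c.mean(0)-.05*u).round(4))
print('key', at_z([(324,235),(325,161),(326,82)],.058,C).round(4))
g=cv2.imread('pics/w2.png')
for r in (220,235,248): print(r, g[r,310:340].sum(1))
E
```

```text
[[ 0.4698  0.0598  0.03  ]
 [ 0.5144  0.0588  0.03  ]
 [ 0.4643 -0.0974  0.03  ]
 [ 0.5106 -0.0984  0.03  ]] [ 0.4898 -0.0193  0.03  ]
len 0.15728240981575684 ang 88.29705676883341
round by block [ 0.4883 -0.0693  0.03  ]
key [[ 0.4877 -0.0668  0.058 ]
 [ 0.4893 -0.0183  0.058 ]
 [ 0.491   0.0298  0.058 ]]
220 [596 599 591 590 588 582 569 501 333 170 121 117 117 112 112 104 125 104
 106 167 343 534 593 613 614 614 611 614 616 616]
235 [594 595 586 587 587 588 579 509 342 215 211 215 215 220 212 217 221 213
 207 218 391 572 615 618 610 614 613 608 609 612]
248 [599 589 582 577 579 579 558 469 287 170 134 148 133 138 128 134 130 140
 139 208 403 557 606 613 609 613 613 608 607 613]
```

Emit:
jog_arm:
  plan:
    - {"hand":50,"x":3.2,"y":2.5,"z":33,"rx":0,"ry":0,"rz":0.4}
    - {"hand":50,"x":0,"y":0,"z":40,"rx":0,"ry":0,"rz":0}
    - {"hand":50,"x":0,"y":0,"z":40,"rx":0,"ry":0,"rz":0}
    - {"hand":30,"x":0,"y":0,"z":20,"rx":0,"ry":0,"rz":0}
    - {"hand":30,"x":0,"y":0,"z":0,"rx":0,"ry":0,"rz":0}

```text
clock: 2.12
tcp_pos: [0.4858, -0.0734, 0.0299]
tool_rot: [-179.8, -0.0, 87.8]
wrist_force: [-2.6, 1.2, 6.1]
width: 0.0403
gripper_force: 3.3
```

Emit:
jog_arm:
  plan:
    - {"hand":6,"x":0,"y":0,"z":0,"rx":0,"ry":0,"rz":0}
    - {"hand":6,"x":0,"y":0,"z":0,"rx":0,"ry":0,"rz":0}
    - {"hand":6,"x":0,"y":0,"z":0,"rx":0,"ry":0,"rz":0}
    - {"hand":6,"x":0,"y":0,"z":0,"rx":0,"ry":0,"rz":0}
  force: 6

```text
clock: 2.45
tcp_pos: [0.488, -0.0722, 0.0345]
tool_rot: [179.9, 0.0, 87.9]
wrist_force: [-0.1, -0.3, -0.4]
width: 0.012
gripper_force: 0.0
```

Emit:
jog_arm:
  plan:
    - {"hand":12,"x":3,"y":0,"z":0,"rx":0,"ry":0,"rz":0}
    - {"hand":3,"x":0,"y":0,"z":0,"rx":0,"ry":0,"rz":0}
    - {"hand":3,"x":0,"y":0,"z":0,"rx":0,"ry":0,"rz":0}
  force: 8

```text
clock: 2.7
tcp_pos: [0.4874, -0.0682, 0.0341]
tool_rot: [-180.0, 0.0, 88.0]
wrist_force: [-2.1, 1.4, 5.8]
width: 0.0087
gripper_force: 8.0
```

Emit:
jog_arm:
  plan:
    - {"hand":3,"x":0,"y":0,"z":0,"rx":0,"ry":0,"rz":0}
    - {"hand":3,"x":0,"y":0,"z":0,"rx":0,"ry":0,"rz":0}
    - {"hand":3,"x":0,"y":0,"z":0,"rx":0,"ry":0,"rz":0}
  force: 45

```text
clock: 2.95
tcp_pos: [0.4874, -0.0683, 0.0341]
tool_rot: [-180.0, 0.0, 88.0]
wrist_force: [-3.6, 0.0, 6.9]
width: 0.0086
gripper_force: 45.0
```

Emit:
jog_arm:
  plan:
    - {"hand":3,"x":0,"y":0,"z":-8,"rx":0,"ry":0,"rz":0}
    - {"hand":3,"x":0,"y":0,"z":-12,"rx":0,"ry":0,"rz":0}
    - {"hand":3,"x":0,"y":0,"z":-20,"rx":0,"ry":0,"rz":0}
    - {"hand":3,"x":0,"y":0,"z":-35,"rx":0,"ry":0,"rz":0}
    - {"hand":3,"x":0,"y":0,"z":-35,"rx":0,"ry":0,"rz":0}

```text
clock: 3.37
tcp_pos: [0.4873, -0.068, 0.1451]
tool_rot: [-179.9, -0.0, 88.0]
wrist_force: [0.5, -0.0, 0.5]
width: 0.0087
gripper_force: 45.0
```

```bash
python3 - <<'E'
from h import *
s=bot.observe(); print(s['tcp_pos'],s['tool_rot'],s['wrist_force'],s['width'],s['joint_pos'])
plan([.461,-.332,.145],178.9,13)
p,d=bot.capture('scene'); cv2.imwrite('pics/s1.png',cv2.resize(p[230:350,180:340],(800,600),interpolation=2))
E
```

```text
[ 0.48726511 -0.06804996  0.14507847] [-1.79934757e+02 -4.40045390e-02  8.80463356e+01] [ 0.45945165 -0.04312994  0.5126019 ] 0.008657203107118278 [ 30.5390945   20.49410589 -31.31773806 115.47622529  14.1671679
  47.76240162 -10.73680399]
0 [-20.4  -1.3   0. ] rz -6.99
1 [-20.   -3.8   0. ] rz -6.99
2 [-19.4  -6.2   0. ] rz -6.99
3 [-18.5  -8.5   0. ] rz -6.99
4 [-17.4 -10.7   0. ] rz -6.99
5 [-15.9 -12.7   0. ] rz -6.99
6 [-14.3 -14.6   0. ] rz -6.99
7 [-12.4 -16.2   0. ] rz -6.99
8 [-10.3 -17.6   0. ] rz -6.99
9 [ -8.1 -18.7   0. ] rz -6.99
10 [ -5.8 -19.6   0. ] rz -6.99
11 [ -3.3 -20.1   0. ] rz -6.99
12 [ -0.9 -20.4   0. ] rz -6.99
```

View pics/s1.png

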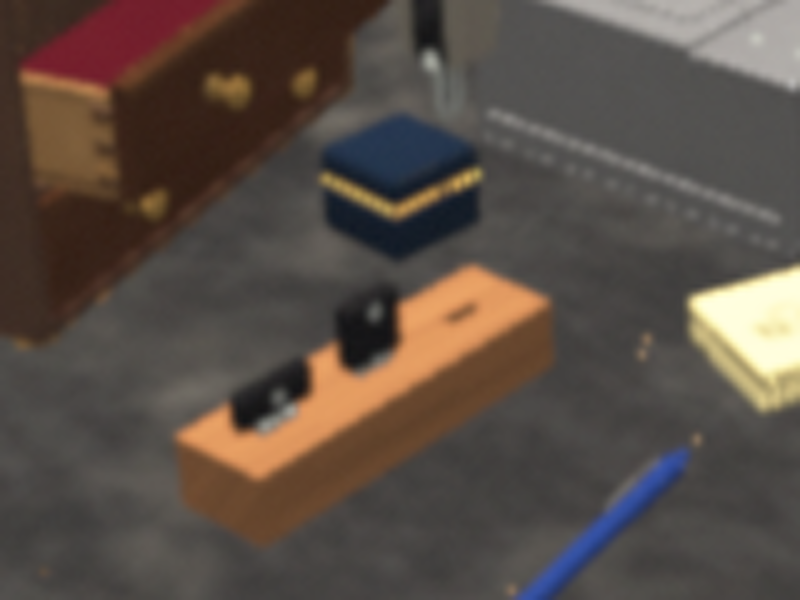

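The round key is out (tip seen at the gripper, top of picture) and its slot is empty. The other two keys still stand. Next, over to the lock.

Emit:
jog_arm:
  plan:
    - {"hand":3,"x":-20.4,"y":-1.3,"z":-2,"rx":0,"ry":0,"rz":-7}
    - {"hand":3,"x":-20,"y":-3.8,"z":-2,"rx":0,"ry":0,"rz":-7}
    - {"hand":3,"x":-19.4,"y":-6.2,"z":-2,"rx":0,"ry":0,"rz":-7}
    - {"hand":3,"x":-18.5,"y":-8.5,"z":-2,"rx":0,"ry":0,"rz":-7}
    - {"hand":3,"x":-17.4,"y":-10.7,"z":-2,"rx":0,"ry":0,"rz":-7}

```text
clock: 3.83
tcp_pos: [0.478, -0.171, 0.1548]
tool_rot: [180.0, 0.1, 123.4]
wrist_force: [0.0, -0.2, 0.1]
width: 0.0087
gripper_force: 45.0
```

Emit:
jog_arm:
  plan:
    - {"hand":3,"x":-15.9,"y":-12.7,"z":-2,"rx":0,"ry":0,"rz":-7}
    - {"hand":3,"x":-14.3,"y":-14.6,"z":0,"rx":0,"ry":0,"rz":-7}
    - {"hand":3,"x":-12.4,"y":-16.2,"z":0,"rx":0,"ry":0,"rz":-7}
    - {"hand":3,"x":-10.3,"y":-17.6,"z":0,"rx":0,"ry":0,"rz":-7}
    - {"hand":3,"x":-8.1,"y":-18.7,"z":0,"rx":0,"ry":0,"rz":-7}

```text
clock: 4.25
tcp_pos: [0.4679, -0.2726, 0.1566]
tool_rot: [-180.0, 0.1, 158.3]
wrist_force: [-0.3, -0.3, -0.7]
width: 0.0084
gripper_force: 45.0
```

Emit:
jog_arm:
  plan:
    - {"hand":3,"x":-5.8,"y":-19.6,"z":0,"rx":0,"ry":0,"rz":-7}
    - {"hand":3,"x":-3.3,"y":-20.1,"z":0,"rx":0,"ry":0,"rz":-7}
    - {"hand":3,"x":-0.9,"y":-20.4,"z":0,"rx":0,"ry":0,"rz":-7}
    - {"hand":3,"x":0,"y":0,"z":0,"rx":0,"ry":0,"rz":0}
    - {"hand":3,"x":0,"y":0,"z":0,"rx":0,"ry":0,"rz":0}

```text
clock: 4.67
tcp_pos: [0.4615, -0.3335, 0.156]
tool_rot: [180.0, 0.0, 178.8]
wrist_force: [-0.5, -0.2, -0.5]
width: 0.0088
gripper_force: 45.0
```

```bash
python3 - <<'E'
from h import *
s=bot.observe(); print(s['tcp_pos'],s['tool_rot'],s['wrist_force'],s['width'],s['joint_pos'])
T=T_tool(); np.save('T2.npy',T)
p,d=bot.capture('wrist'); np.save('w3.npy',d); cv2.imwrite('pics/w3full.png',p); cv2.imwrite('pics/w3.png',cv2.resize(p[180:380,200:440],(720,600),interpolation=2))
C=cam('wrist',T)
K,D,W=C
def proj(P):
    q=np.linalg.inv(W)@np.r_[P,1]; return cv2.projectPoints(np.array([[q[0],-q[1],-q[2]]]),np.zeros(3),np.zeros(3),K,D)[0].ravel()
print(proj([.4605,-.332,.086]), proj((T@[0,0,.018,1])[:3]))
E
```

```text
[ 0.4614911  -0.33351089  0.1559579 ] [1.79996472e+02 3.92013368e-02 1.78766032e+02] [-0.50475671 -0.15038468 -0.52336289] 0.008767163390367481 [ 67.31420108  31.20601697 -45.8886997  104.12927725  26.63392872
  56.00850194  99.01094736]
[326.55858797 257.06774059] [324.37319419 290.64692851]
```

View pics/w3.png

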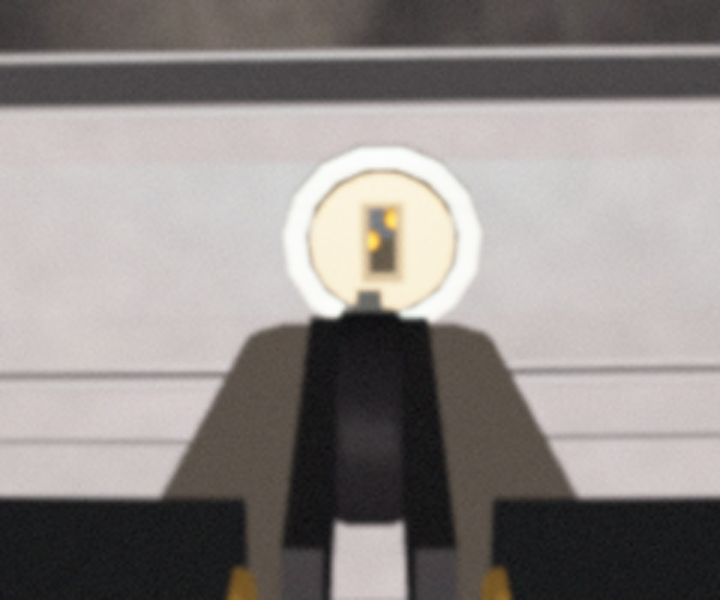

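```bash
python3 - <<'E'
from h import *
T=np.load('T2.npy'); C=cam('wrist',T)
k=at_z([(327.3,260.3)],.086,C)[0]
zt=T[2,3]-.026
t=at_z([(319.3,277),(326.7,277),(323,277)],zt,C)
print('keyway',k.round(4),'tip front edge',t.round(4),'tcp',T[:3,3].round(4))
# blade centre = front edge + 3.5mm in +x world
kc=t[2]+[.0035,0,0]; print('key axis est',kc.round(4))
d=k-kc; print('world shift',(d*1e3).round(1),'tool',(T[:3,:3].T@d*1e3).round(1), 'from tcp', (T[:3,:3].T@(k-T[:3,3])*1e3).round(1))
D=np.load('w3.npy'); print(at_depth([(300,262),(355,262),(327,245)],D,C).round(4), at_depth([(318,300)],D,C).round(4))
E
```

```text
keyway [ 0.4625 -0.3316  0.086 ] tip front edge [[ 0.4575 -0.3358  0.13  ]
 [ 0.4576 -0.3323  0.13  ]
 [ 0.4575 -0.3341  0.13  ]] tcp [ 0.4615 -0.3335  0.156 ]
key axis est [ 0.461  -0.3341  0.13  ]
world shift [  1.4   2.5 -44. ] tool [-1.3  2.5 44. ] from tcp [-0.9  1.9 70. ]
[[ 0.4634 -0.3476  0.0853]
 [ 0.4641 -0.3154  0.0853]
 [ 0.4533 -0.3316  0.0859]] [[ 0.4501 -0.3358  0.1775]]
```

Emit:
jog_arm:
  plan:
    - {"hand":3,"x":-1.2,"y":2.3,"z":10,"rx":0,"ry":0,"rz":-0.4}
    - {"hand":3,"x":0,"y":0,"z":15,"rx":0,"ry":0,"rz":0}
    - {"hand":3,"x":0,"y":0,"z":8,"rx":0,"ry":0,"rz":0}
    - {"hand":3,"x":0,"y":0,"z":0,"rx":0,"ry":0,"rz":0}

```text
clock: 5.05
tcp_pos: [0.4622, -0.3282, 0.1206]
tool_rot: [179.9, -0.2, 179.5]
wrist_force: [-1.0, 1.2, -0.6]
width: 0.0082
gripper_force: 45.0
```

```bash
python3 - <<'E'
from h import *
s=bot.observe(); print(s['tcp_pos'],s['tool_rot'],s['wrist_force'])
T=T_tool(); np.save('T3.npy',T)
p,d=bot.capture('wrist'); cv2.imwrite('pics/w4full.png',p); cv2.imwrite('pics/w4.png',cv2.resize(p[220:320,260:390],(780,600),interpolation=2))
p,d=bot.capture('scene'); cv2.imwrite('pics/s4full.png',p); cv2.imwrite('pics/s4.png',p[160:280,290:430])
E
```

```text
[ 0.46216388 -0.32817223  0.12063535] [ 1.79883039e+02 -1.71583084e-01  1.79504107e+02] [-1.03718106  1.1819723  -0.57836789]
```

View pics/w4.png

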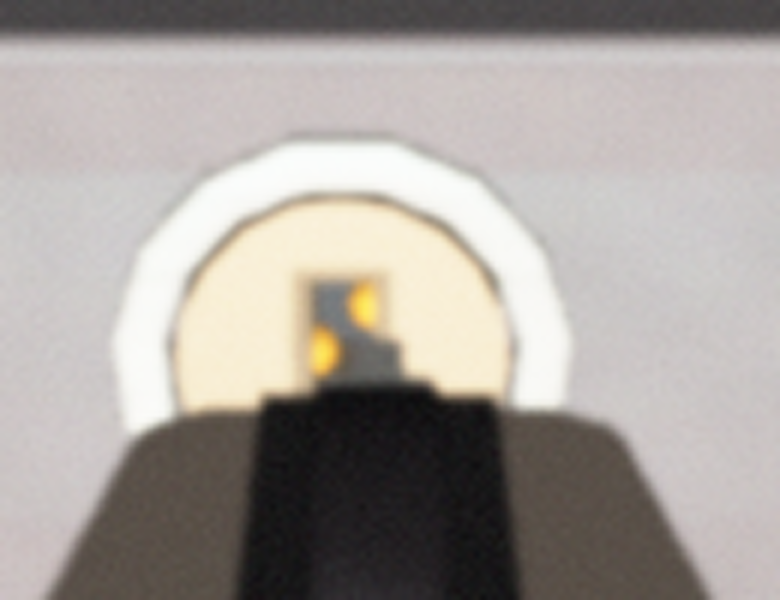

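```bash
python3 - <<'E'
from h import *
T=np.load('T3.npy'); C=cam('wrist',T)
f=lambda x,y:(260+x/6-.4,220+y/6-.4)
zt=T[2,3]-.026
print('keyway front in/out',at_z([f(342,282),f(342,272)],.086,C).round(4)[:,:2],'plug front',at_z([f(342,195)],.086,C).round(4)[:,:2],'plug sides',at_z([f(172,350),f(512,350)],.086,C).round(4)[:,:2])
print('tip front',at_z([f(378,335),f(402,345)],zt,C).round(4)[:,:2])
s=bot.observe(); print(s['tcp_pos'])
E
```

```text
keyway front in/out [[ 0.4556 -0.3319]
 [ 0.4547 -0.3319]] plug front [[ 0.4481 -0.3318]] plug sides [[ 0.4614 -0.3462]
 [ 0.4617 -0.3177]]
tip front [[ 0.4573 -0.3289]
 [ 0.4582 -0.327 ]]
[ 0.46334089 -0.32908641  0.12243493]
```

Emit:
jog_arm:
  plan:
    - {"hand":3,"x":0,"y":-2,"z":0,"rx":0,"ry":0,"rz":0}
    - {"hand":3,"x":0,"y":0,"z":0,"rx":0,"ry":0,"rz":0}
    - {"hand":3,"x":0,"y":0,"z":0,"rx":0,"ry":0,"rz":0}
    - {"hand":3,"x":0,"y":0,"z":0,"rx":0,"ry":0,"rz":0}

```text
clock: 5.48
tcp_pos: [0.4632, -0.3322, 0.123]
tool_rot: [-180.0, 0.0, 179.4]
wrist_force: [-0.1, 0.0, 0.1]
width: 0.0087
gripper_force: 45.0
```

```bash
python3 - <<'E'
from h import *
for i in range(3):
    s=bot.observe(); T=T_tool(); print(s['tcp_pos'].round(4),s['tool_rot'].round(2),s['wrist_force'].round(1)); p,d=bot.capture('wrist')
    if i==1: cv2.imwrite('pics/w5.png',cv2.resize(p[220:320,260:390],(780,600),interpolation=2)); np.save('T4.npy',T)
E
```

```text
[ 0.4632 -0.3322  0.123 ] [-1.7997e+02  3.0000e-02  1.7939e+02] [-0.1  0.   0.1]
[ 0.4632 -0.3322  0.1229] [-1.7998e+02  2.0000e-02  1.7939e+02] [ 0.3 -0.  -0.3]
[ 0.4631 -0.3321  0.1228] [-1.7998e+02  2.0000e-02  1.7940e+02] [ 0.  -0.7 -0.4]
```

View pics/w5.png

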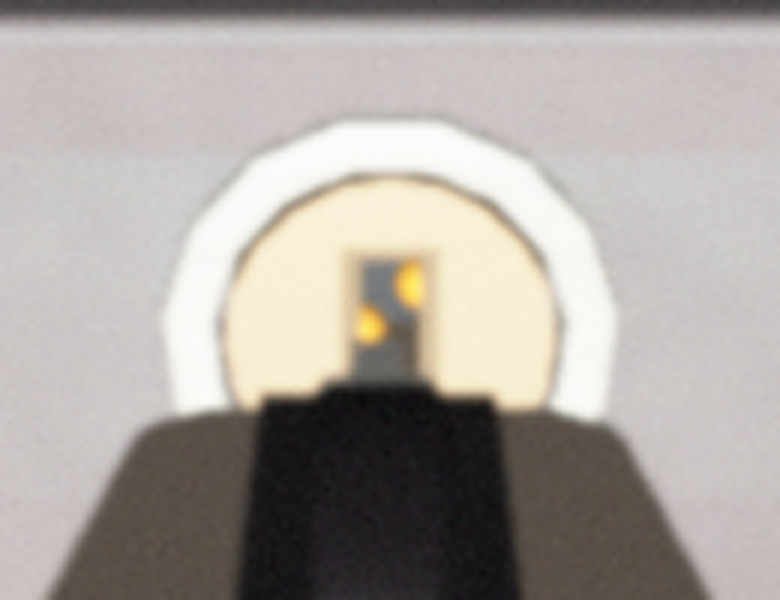

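Emit:
jog_arm:
  plan:
    - {"hand":3,"x":0,"y":0.8,"z":5,"rx":0,"ry":0,"rz":0}
    - {"hand":3,"x":0,"y":0,"z":5,"rx":0,"ry":0,"rz":0}
    - {"hand":3,"x":0,"y":0,"z":3,"rx":0,"ry":0,"rz":0}
    - {"hand":3,"x":0,"y":0,"z":2,"rx":0,"ry":0,"rz":0}
    - {"hand":3,"x":0,"y":0,"z":0,"rx":0,"ry":0,"rz":0}
  force: 60

```text
clock: 6.05
tcp_pos: [0.4627, -0.331, 0.1068]
tool_rot: [180.0, -0.1, 179.4]
wrist_force: [0.7, -0.1, 0.7]
width: 0.0084
gripper_force: 60.0
```

Emit:
jog_arm:
  plan:
    - {"hand":3,"x":0,"y":0,"z":2,"rx":0,"ry":0,"rz":4}
    - {"hand":3,"x":0,"y":0,"z":2,"rx":0,"ry":0,"rz":-4}
    - {"hand":3,"x":0,"y":0,"z":2,"rx":0,"ry":0,"rz":-4}
    - {"hand":3,"x":0,"y":0,"z":2,"rx":0,"ry":0,"rz":4}
    - {"hand":3,"x":0,"y":0,"z":0,"rx":0,"ry":0,"rz":0}

```text
clock: 6.47
tcp_pos: [0.4633, -0.3316, 0.0997]
tool_rot: [-180.0, 0.0, 179.3]
wrist_force: [1.0, -1.4, -2.4]
width: 0.0087
gripper_force: 60.0
```

Emit:
jog_arm:
  plan:
    - {"hand":3,"x":0,"y":0,"z":2,"rx":0,"ry":0,"rz":4}
    - {"hand":3,"x":0,"y":0,"z":2,"rx":0,"ry":0,"rz":-4}
    - {"hand":3,"x":0,"y":0,"z":2,"rx":0,"ry":0,"rz":-4}
    - {"hand":3,"x":0,"y":0,"z":2,"rx":0,"ry":0,"rz":4}
    - {"hand":3,"x":0,"y":0,"z":0,"rx":0,"ry":0,"rz":0}

```text
clock: 6.88
tcp_pos: [0.4633, -0.3314, 0.0922]
tool_rot: [-179.9, 0.0, 179.3]
wrist_force: [-0.5, -0.2, 3.7]
width: 0.0084
gripper_force: 60.0
```

Emit:
jog_arm:
  plan:
    - {"hand":3,"x":0,"y":0,"z":1.5,"rx":0,"ry":0,"rz":4}
    - {"hand":3,"x":0,"y":0,"z":1.5,"rx":0,"ry":0,"rz":-4}
    - {"hand":3,"x":0,"y":0,"z":1,"rx":0,"ry":0,"rz":-4}
    - {"hand":3,"x":0,"y":0,"z":0,"rx":0,"ry":0,"rz":4}
    - {"hand":3,"x":0,"y":0,"z":0,"rx":0,"ry":0,"rz":0}

```text
clock: 7.3
tcp_pos: [0.4634, -0.3316, 0.0897]
tool_rot: [-179.9, -0.0, 179.3]
wrist_force: [-5.6, 1.6, 15.1]
width: 0.0085
gripper_force: 60.0
```

Emit:
jog_arm:
  plan:
    - {"hand":3,"x":0,"y":0,"z":1,"rx":0,"ry":0,"rz":4}
    - {"hand":3,"x":0,"y":0,"z":0,"rx":0,"ry":0,"rz":-4}
    - {"hand":3,"x":0,"y":0,"z":0,"rx":0,"ry":0,"rz":-4}
    - {"hand":3,"x":0,"y":0,"z":0,"rx":0,"ry":0,"rz":4}
    - {"hand":3,"x":0,"y":0,"z":0,"rx":0,"ry":0,"rz":0}

```text
clock: 7.72
tcp_pos: [0.4634, -0.3316, 0.0895]
tool_rot: [-179.9, -0.0, 179.3]
wrist_force: [-7.0, 2.3, 23.1]
width: 0.0087
gripper_force: 60.0
```

Emit:
jog_arm:
  plan:
    - {"hand":3,"x":0.5,"y":0,"z":-0.8,"rx":0,"ry":0,"rz":5}
    - {"hand":3,"x":0,"y":0,"z":0,"rx":0,"ry":0,"rz":6}
    - {"hand":3,"x":0,"y":0,"z":0,"rx":0,"ry":0,"rz":6}
    - {"hand":3,"x":0,"y":0,"z":0,"rx":0,"ry":0,"rz":6}
    - {"hand":3,"x":0,"y":0,"z":0,"rx":0,"ry":0,"rz":6}

```text
clock: 8.13
tcp_pos: [0.463, -0.3322, 0.0896]
tool_rot: [-179.9, 0.1, 150.2]
wrist_force: [-4.9, 0.8, 14.6]
width: 0.0088
gripper_force: 60.0
```

Emit:
jog_arm:
  plan:
    - {"hand":3,"x":0.3,"y":0,"z":0,"rx":0,"ry":0,"rz":6}
    - {"hand":3,"x":0,"y":0,"z":0,"rx":0,"ry":0,"rz":6}
    - {"hand":3,"x":0,"y":0,"z":0,"rx":0,"ry":0,"rz":6}
    - {"hand":3,"x":0,"y":0,"z":0,"rx":0,"ry":0,"rz":6}
    - {"hand":3,"x":0,"y":0,"z":0,"rx":0,"ry":0,"rz":6}

```text
clock: 8.55
tcp_pos: [0.4623, -0.3326, 0.0896]
tool_rot: [-179.9, 0.2, 120.2]
wrist_force: [-5.6, -0.6, 14.8]
width: 0.0087
gripper_force: 60.0
```

Emit:
jog_arm:
  plan:
    - {"hand":3,"x":0,"y":-0.3,"z":0,"rx":0,"ry":0,"rz":6}
    - {"hand":3,"x":0,"y":0,"z":0,"rx":0,"ry":0,"rz":6}
    - {"hand":3,"x":0,"y":0,"z":0,"rx":0,"ry":0,"rz":6}
    - {"hand":3,"x":0,"y":0,"z":0,"rx":0,"ry":0,"rz":6}
    - {"hand":3,"x":0,"y":0,"z":0,"rx":0,"ry":0,"rz":4}

```text
clock: 8.97
tcp_pos: [0.4619, -0.3325, 0.0897]
tool_rot: [-180.0, 0.2, 92.2]
wrist_force: [-5.7, 0.6, 17.3]
width: 0.0087
gripper_force: 60.0
```

Emit:
jog_arm:
  plan:
    - {"hand":3,"x":0,"y":0,"z":0,"rx":0,"ry":0,"rz":0}
    - {"hand":3,"x":0,"y":0,"z":0,"rx":0,"ry":0,"rz":0}
    - {"hand":3,"x":0,"y":0,"z":0,"rx":0,"ry":0,"rz":0}
    - {"hand":3,"x":0,"y":0,"z":0,"rx":0,"ry":0,"rz":0}

```text
clock: 9.3
tcp_pos: [0.4619, -0.3324, 0.0897]
tool_rot: [-180.0, 0.2, 92.5]
wrist_force: [-5.3, 0.8, 17.6]
width: 0.0086
gripper_force: 60.0
```

```bash
python3 - <<'E'
from h import *
s=bot.observe(); print(s)
d0=np.load('top0.npy'); p,d=bot.capture('top'); C=cam('top')
px=[(340,245),(400,250),(330,250),(415,245)]
print(at_depth(px,d0,C).round(4)[:,2],at_depth(px,d,C).round(4)[:,2])
p,d=bot.capture('scene'); cv2.imwrite('pics/s9.png',cv2.resize(p[130:310,200:440],(800,600),interpolation=2))
E
```

```text
{'clock': 9.3, 'joint_pos': array([ 49.34543073,  30.34915754, -21.871629  , 107.68132901,
        15.69806255,  44.83751785,  21.47261322]), 'joint_velocities': array([ 0.09166598, -0.07901939,  0.0046177 ,  0.0651794 ,  0.08909861,
        0.04424758,  0.06857661]), 'effort': array([ -1.65359661, -39.59303498,  -5.19343436, -16.83429837,
        -0.47487248,  -1.90205812,  -0.12892359]), 'tcp_pos': array([ 0.46192445, -0.33240775,  0.08968981]), 'tool_rot': array([-1.79962328e+02,  1.52706892e-01,  9.24952557e+01]), 'wrist_force': array([-5.31432533,  0.75704891, 17.6085269 ]), 'moment': array([0.10578969, 1.41888374, 0.09675173]), 'gripper_force': 60.00738339498639, 'width': 0.0085619431211531}
[0.0864 0.0871 0.0865 0.0865] [0.1022 0.4993 0.105  0.4845]
```

View pics/s9.png

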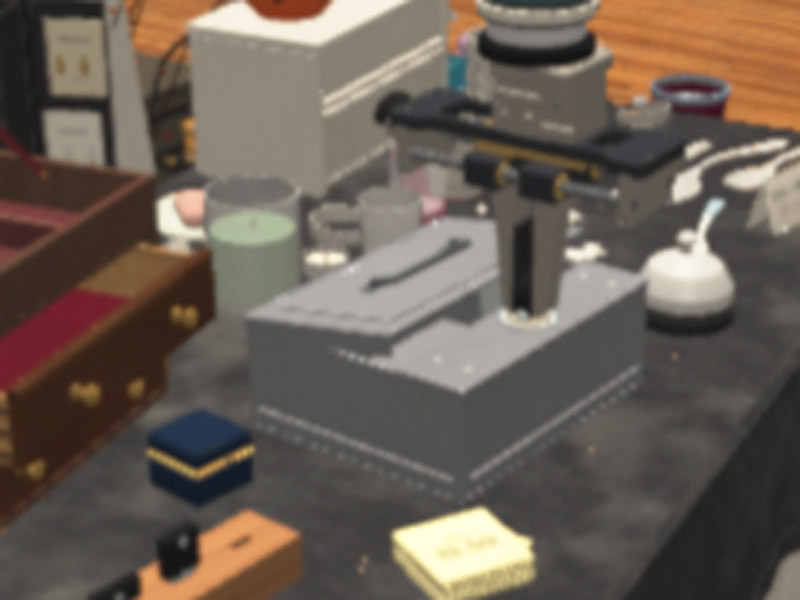

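The lid has sprung up about 18 mm. A touch more turn will seat the plug against its stop.

Emit:
jog_arm:
  plan:
    - {"hand":3,"x":0,"y":0,"z":0,"rx":0,"ry":0,"rz":3}
    - {"hand":3,"x":0,"y":0,"z":0,"rx":0,"ry":0,"rz":0}
    - {"hand":3,"x":0,"y":0,"z":0,"rx":0,"ry":0,"rz":0}

```text
clock: 9.65
tcp_pos: [0.4619, -0.3323, 0.0897]
tool_rot: [-180.0, 0.2, 89.5]
wrist_force: [-5.7, 0.5, 16.5]
width: 0.0087
gripper_force: 60.0
```

```bash
python3 -c "
from h import *
s=bot.observe(); print(s['moment'],s['tcp_pos'],s['tool_rot'],s['wrist_force'])"
```

```text
[0.11285569 1.41177226 0.13047625] [ 0.46192606 -0.33234285  0.08970098] [-1.79969915e+02  1.52034191e-01  8.95006038e+01] [-5.73329182  0.51953867 16.46354683]
```

```bash
python3 -c "
from station import bot
print(bot.job_done())"
```

```text
the job is handed in; nothing more can be done
None
```

The round key is home in the lock and held turned about 90° at 60 N grip, the lid has sprung up about 18 mm, and the other two keys still stand in the block; the job is handed in, but no verdict came back.

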